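# Throw the board clamp over centre with the lever bar

### The arm

A 6-joint arm with a two-finger parallel gripper is mounted at the origin on the work surface. World frame = base frame: x ahead of the robot, y to its left, z up, the work surface at z = 0. Lengths are in mm, angles in degrees, forces in N, time in s.
With the tool pointing down it reaches from about 350 to 850 mm from the base axis. Payload 8.1 kg.
Tool frame: the origin (TCP) lies midway between the tips of the shut fingers; the grasp point (between the pads) lies 19 mm behind it (r.grip_point_offset is the distance from the TCP to the grasp point, in mm); z points along the fingers, y is the line along which they close (so a half turn about z gives the same grasp; the last joint's range is limited). The gripper opens to 85 mm and grips with 20 to 120 N. Pads are 22 mm wide; open, the fingers measure 114 mm over their backs; the gripper's body (76 mm by 85 mm) begins 54 mm behind the grasp point. The pads swing forward as they close: fully open they stand 13 mm farther back than shut.
Start: joints at [-73.018, 7.471, 85.268, -0, 87.261, -4.893], TCP at [223.575, -556.794, 231.292] pointing down, gripper open.
Joint ranges: [-169.43, 169.43], [-51.17, 129.36], [1.28, 143.12], [-76.62, 256.62], [0, 156.53], [-152.29, 152.29]. Speed limits (degrees/s): [136.94, 136.94, 159.86, 180, 180, 180].

### API

Orientations are given as [roll, pitch, yaw] about the fixed x, y, z axes, in that order (R = Rz(yaw) Ry(pitch) Rx(roll)).
In Python, from bench import r gives the robot as it stands.
- The arm moves only by the shell command python3 -m inch 'ROWS' [FORCE]. ROWS is JSON, one flat list of numbers, 7 for each row, row after row: the shift along the world's x, y, z in m, then the turn, a rotation vector about the world's x, y, z in degrees, then the closure in counts, from 0 (fully open) to 255 (shut). A call has 1 to 10 rows; each row shifts and turns the commanded pose from where the row before left it; what a row does not reach is not made up. A row lasts 1/10 s, in which the tool goes at most 50 mm and 8.59 degrees, less where a joint would pass 70% of its speed; a pose out of reach is approached as far as the arm can. A call with a gripper value outside its range is refused whole. The fingers move at their own pace and stop on an object; FORCE is the grip in N (left out, the last holds). Time passes only in rows, so rows that do not move let the fingers close. It gives the time, the measured TCP pose, the force and the opening at its end, in the units of the state.
- r.sense(): the state, without advancing time (a new reading comes with each control period).
- r.snapshot(name): name is "scene" or "top" or "wrist"; returns (picture, depth): 384x512x3 uint8, red, green, blue; 384x512 float32, mm along the optical axis (not along the pixel's ray), 0 where there is no reading.
- r.get_calibration(name): a dict with "fovy" (degrees; the focal length in pixels is half the picture's height over the tangent of half this angle, whatever the lens; pixels are square), "cx", "cy" (the principal point, pixels), "position" and "rotation" of the camera in the world; the wrist camera has in their place "tool_from_camera" (4x4, takes a point from camera to tool coordinates, whose origin is the TCP and whose axes are the flange's). Camera axes: x right, y up, looking along -z (the intrinsics and any distortion apply to the point x, -y, -z); pixel columns grow to the right and rows downward; lengths in mm; the calibration is good to about 2 mm. A picture is of the moment at which its call begins: read the wrist's pose just before it. get_calibration takes no time and is no camera call.
- r.hand_in(): hands the job in, once; it reports no verdict.
The state is a dict: "time": time; "joint_pos": joint angles; "qd": joint speeds; "joint_efforts": joint torques, N m; "tool_pos": TCP position; "tcp_rot": TCP orientation; "ft_force": force on the tool from outside, world axes, zero at the start; "wrist_torque": the same for the moment, N m; "finger_gap": finger opening in mm.
Only numpy, scipy, OpenCV 4.12 (cv2) and the standard library are available. Lean on these libraries where they do the work, as an engineer would, in place of code of your own. Each camera call takes 0.05 s, during which the arm holds its last target. There are 200 camera calls.

### The job

Lock the circuit board down: take the yellow lever bar from its grey holder, push it fully home into the leaning red socket of the clamp handle, and with the bar throw the handle over its dead point until it rests on its stop. Then draw the bar out, stand it back in its holder and let go. Work the handle only with the bar, do not press on the circuit board, and leave the other things where they lie.

Things in the scene. Friction and masses are not known exactly. Their poses are not given: they have to be found in the camera images.
- clamp_pivot (a point): Middle of the clamp handle's hinge axis, 45 mm above the table. Axes: z up, +x the way the plunger pushes (towards the board), y along the hinge. The fixture, a fixed tin-plated plate 260 x 130 x 12 mm, has its middle 60 mm from here towards +x. Two blue cheeks beside the handle reach 62 mm above the table and 24 mm to either side in y.
- handle_swing (a joint): Clamp handle's swing about the hinge's +y, rad. 0: open stop, socket leaning 0.70 from vertical towards -x of clamp_pivot; 0.70 upright; 1.00 dead point; 1.10 closed stop, leaning 0.40 towards +x. Starts at 0. The clamp spring resists with up to about 1.3 N m (most near 0.5); let go before the dead point it springs back, past it it snaps to the closed stop and stays.
- socket_mouth (a point): Centre of the open mouth of the red square socket tube that is the clamp handle: 28 x 28 mm outside, with a square bore 15.2 mm wide and 54 mm deep, bevelled 1 mm at the mouth. z points out of the bore along its axis, away from the pivot, which is 75 mm below along that axis; y is along the hinge.
- handle: The clamp handle: the same red socket tube, 28 x 28 x 60 mm; its origin lies on the hinge axis, z along the bore and outwards (the tube spans 15 to 75 mm from the axis).
- board: The green circuit board, 120 mm wide, 3 mm thick, standing upright in bright spring clips on the fixture, its top 98 mm above the table; its face lies 111 mm from the hinge axis towards +x of the fixture. Its origin and axes are the fixture's: middle of the plate's underside. It is fixed.
- bar_grip (a point): Centre of the lever bar's yellow square grip (20 x 20 x 70 mm; bar about 0.22 kg). z: bar axis, pin to grip; x, y square to the grip's sides. Below the grip: steel collar 34 mm across, 6 mm thick, its underside 41 mm below this point; then a round pin 14 mm thick, 50 mm long, nose bevelled over 3 mm to 11 mm. Fully home, the collar lies flat on the socket's mouth.
- bar_collar (a point): Centre of the underside of the bar's collar; z is the bar's axis, from pin to grip. The pin stands 50 mm out below this point.
- holder: Grey block 64 x 64 x 58 mm, fixed, with a square hole 20 mm wide and 54 mm deep, bevelled 2 mm, in the middle of its top. Its origin is the middle of its underside, z up. The bar stands in it, collar resting on the top face.
- case_half: Bystander: white plastic case half, open tray 75 x 125 x 26 mm, lying; origin under its middle.
- spring_block: Bystander: brass battery contact block 34 x 26 x 24 mm with two spring cones; origin under its middle.
- tuning_knob: Bystander: black knob, 38 mm across, 19 mm tall; origin under its middle.
- driver: Bystander: screwdriver 170 mm long, lying along its x.
- coil_can: Bystander: small aluminium can, 32 mm across, 45 mm tall; origin under its middle.
- ferrite_rod: Bystander: dark rod 10 mm thick, about 100 mm long, lying along its x.
- bar: The whole lever bar, 126 mm long; origin at the centre of the pin's end, z along the bar towards the grip.
There are look-alikes about, which are no part of the job. What is meant by the bar is not blue, and is the smaller of those in its own colour.

How it is judged:
By the outcome, as a careful person would: the job done as asked, in the order asked, and still so for the second after the job is handed in, with the robot touching nothing.
It also fails if it takes over 64 s, if anything falls off the work surface, if the arm or the gripper's body presses on something with over 40 N, if the wrist force passes 120 N, or if a joint passes its speed limit or range.

## Working session

There is one attempt and no reset: what is moved stays moved. The work goes in short steps, Python scripts to look and compute and a shell command to move; the robot and the scene stay as the last step left them, time stands still between calls to the robot, and variables do not carry over. Pictures are saved under pics/ and viewed, on a budget of 10 in all, crops included, one or two more only if the job needs it, and the job is handed in when it is done.

```bash
ls; mkdir -p pics
python3 - <<'E'
from bench import r
import cv2,numpy as np
print(r.sense())
for n in("scene","top"):
    p,d=r.snapshot(n); np.savez(f"{n}0.npz",p=p,d=d); cv2.imwrite(f"pics/{n}0.png",p[:,:,::-1])
    print(n,r.get_calibration(n))
print(r.get_calibration("wrist"),r.grip_point_offset)
E
```

```text
pics
{'time': 0.0, 'joint_pos': array([-7.30169339e+01,  7.51687912e+00,  8.53287086e+01,  1.87400520e-03,
        8.72626675e+01, -4.89242421e+00]), 'qd': array([ 0.0038667 ,  0.03879842, -0.03875386, -0.00539801, -0.01349646,
       -0.0356076 ]), 'joint_efforts': array([ 2.05558623e-03, -5.69397962e+01, -5.00549948e+01, -7.08329276e-05,
        1.51605962e-02, -7.40623545e-05]), 'tool_pos': array([ 223.43035897, -556.2512254 ,  230.23145209]), 'tcp_rot': array([-1.79892299e+02, -1.10974369e-02,  2.18753886e+01]), 'ft_force': array([ 0.7583857 ,  0.33354963, -0.49997346]), 'wrist_torque': array([-0.00561753, -0.06979771,  0.00367219]), 'finger_gap': 85.4362093579451}
scene {'fovy': 51.527162275720826, 'cx': 255.5710392364604, 'cy': 195.4370076706543, 'position': array([1087.51281175,  316.20711638,  808.73510704]), 'rotation': array([ 39.24005225,  -0.3849443 , 120.98288842])}
top {'fovy': 42.40496115883472, 'cx': 261.71705520293074, 'cy': 194.3250849945315, 'position': array([ 487.41595245,   32.72507534, 1443.51878653]), 'rotation': array([  3.61022062,  -0.42595222, -91.07478366])}
{'fovy': 62.18068664462037, 'cx': 259.61333897407553, 'cy': 188.38855738082327, 'tool_from_camera': array([[-4.51877948e-04,  9.51673904e-01,  3.07110040e-01,
         7.89036785e+01],
       [ 9.99999734e-01,  2.54154494e-04,  6.83812316e-04,
         9.02811599e-01],
       [ 5.72712939e-04,  3.07110268e-01, -9.51673765e-01,
        -1.43616126e+02],
       [ 0.00000000e+00,  0.00000000e+00,  0.00000000e+00,
         1.00000000e+00]])} 18.700000000000003
```

View pics/scene0.png

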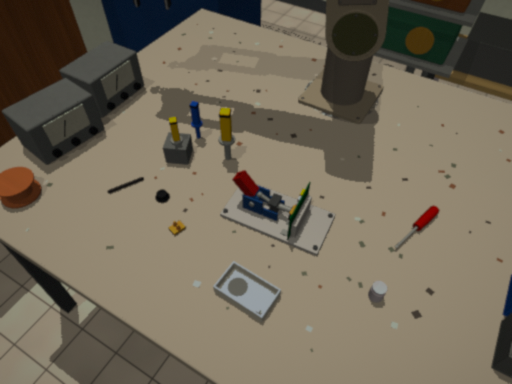

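View pics/top0.png

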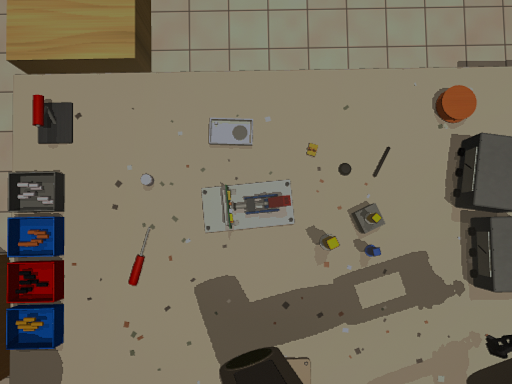

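Scene: the wanted bar stands in the grey holder (scene 175,130 / top 375,217). The larger yellow look-alike is at top 332,243 and the blue one at 374,251. The clamp's red socket is at top 280,202 and its plate is centred near 248,205, with the board at 228.

```bash
cat > h.py <<'E'
import numpy as np,cv2
from scipy.spatial.transform import Rotation as R
from bench import r
def snap(n):
    s=r.sense(); p,d=r.snapshot(n); return p,d,cam(n,s)
def cam(n,s=None):
    c=r.get_calibration(n); f=192/np.tan(np.radians(c["fovy"]/2))
    if n=="wrist":
        T=np.eye(4);T[:3,:3]=R.from_euler("xyz",s["tcp_rot"],degrees=True).as_matrix();T[:3,3]=s["tool_pos"]
        M=T@np.array(c["tool_from_camera"]);A,t=M[:3,:3],M[:3,3]
    else: A,t=R.from_euler("xyz",c["rotation"],degrees=True).as_matrix(),np.array(c["position"])
    return f,c["cx"],c["cy"],A,t
def ray(C,uv):
    f,cx,cy,A,t=C; uv=np.atleast_2d(uv).astype(float)
    return np.c_[(uv[:,0]-cx)/f,-(uv[:,1]-cy)/f,-np.ones(len(uv))]@A.T
def plane(C,uv,z):
    v=ray(C,uv); return C[4]+v*((z-C[4][2])/v[:,2])[:,None]
def cloud(C,d):
    v,u=np.mgrid[:384,:512]; return (C[4]+ray(C,np.c_[u.ravel(),v.ravel()])*d.ravel()[:,None]).reshape(384,512,3)
def hsv(p): return cv2.cvtColor(p,cv2.COLOR_RGB2HSV)
E
python3 - <<'E'
from h import *
for n in("top","scene"):
    z=np.load(n+"0.npz");p,d=z["p"],z["d"];C=cam(n);X=cloud(C,d);H=hsv(p);h,s,v=H[...,0],H[...,1],H[...,2]
    print(n,"table z",np.median(X[340:370,130:180,2] if n=="top" else X[330:360,350:400,2]))
    for nm,m in(("yel",(h>20)&(h<34)&(s>150)&(v>60)),("red",((h<6)|(h>174))&(s>150)&(v>50)),("blue",(h>105)&(h<125)&(s>120)&(v>40)),("green",(h>40)&(h<85)&(s>80))):
        k,l,st,ce=cv2.connectedComponentsWithStats(m.astype(np.uint8))
        for i in range(1,k):
            q=X[l==i]; mz=np.median(q,0)
            if st[i,4]>=12 and 200<mz[0]<900 and abs(mz[1])<400:
                zt=np.percentile(q[:,2],95); t=q[q[:,2]>zt-8]
                print(nm,st[i],ce[i].round(1),mz.round(0),"z",np.percentile(q[:,2],[5,95]).round(0),"topmean",t.mean(0).round(1),"min",q.min(0).round(0),"max",q.max(0).round(0))
    # plate
    if n=="top":
        m=((X[...,2]>6)&(X[...,2]<20)&(X[...,0]>350)&(X[...,0]<700)).astype(np.uint8)
        m=cv2.morphologyEx(m,cv2.MORPH_CLOSE,np.ones((15,15)))
        cs,_=cv2.findContours(m,cv2.RETR_EXTERNAL,2)
        for c in cs:
            if cv2.contourArea(c)>800:
                b=cv2.boxPoints(cv2.minAreaRect(c));print("plate",plane(C,b,12).round(1).tolist())
        m=((X[...,2]>50)&(X[...,2]<66)).astype(np.uint8);m[:,:340]=0;m[:,400:]=0;m[:190]=0;m[240:]=0
        cs,_=cv2.findContours(m,cv2.RETR_EXTERNAL,2)
        for c in cs:
            if cv2.contourArea(c)>80:
                b=cv2.boxPoints(cv2.minAreaRect(c));print("holder",plane(C,b,58).round(1).tolist(),plane(C,b,58).mean(0).round(1))
E
```

```text
top table z 0.2264944216881304
yel [309 143   9   7  35] [313.2 145.9] [ 717. -133.    9.] z [ 6. 15.] topmean [ 716.6 -132.5   10.1] min [ 706. -144.    5.] max [ 726. -121.   22.]
yel [307 151   9   5  30] [311.  152.9] [ 696. -126.   10.] z [ 4. 15.] topmean [ 696.  -125.8   10.9] min [ 690. -138.    4.] max [ 703. -114.   17.]
yel [228 191   3   9  20] [228.6 195.2] [571. 111.  90.] z [90. 96.] topmean [572.3 111.6  91.4] min [561. 108.  85.] max [583. 114.  96.]
yel [372 213   9  10  51] [376.  217.4] [ 504. -280.  133.] z [130. 138.] topmean [ 502.8 -273.6  160.9] min [ 487. -292.  128.] max [ 515.   33. 1444.]
yel [230 214   3   7  17] [230.8 217.4] [509. 106.  92.] z [88. 96.] topmean [511.1 106.5  92.6] min [504. 103.  85.] max [520. 109.  97.]
yel [327 237  12  12 102] [332.4 242.7] [ 439. -157.  170.] z [166. 175.] topmean [ 439.8 -157.   170.4] min [ 426. -172.  164.] max [ 454. -143.  176.]
red [269 196  22  11 119] [280.3 200.6] [556. -31.  96.] z [ 71. 112.] topmean [553.2 -35.  108.9] min [540. -56.  66.] max [566.   1. 115.]
red [129 255  15  31 250] [136.  270.3] [3
[... 2297 characters left out ...]
e [259 187  10   8  31] [263.6 190.2] [533.  11.  58.] z [45. 60.] topmean [532.8  12.   57.6] min [529.   1.  43.] max [541.  25.  60.]
blue [244 195  19  10  89] [253.9 199.2] [574.   7.  58.] z [49. 62.] topmean [572.6   6.3  58.9] min [533. -18.  11.] max [578.  30.  63.]
blue [244 205   8   5  13] [247.5 207.2] [577.  -9.  21.] z [18. 28.] topmean [576.8  -5.8  25.3] min [575. -17.  18.] max [579.   2.  29.]
blue [262 208  15  12 100] [269.9 213.6] [572.  54.  32.] z [18. 42.] topmean [571.   53.4  38.8] min [560.  30.  13.] max [575.  70.  44.]
green [288 184  21  53 162] [297.5 207.9] [559. 116.  82.] z [49. 97.] topmean [562.5 119.  107.6] min [492. 109.  20.] max [1088.  316.  809.]
```

```bash
python3 -m inch '[0.035,0.035,0.005,0,0,0,0, 0.035,0.035,0.005,0,0,0,0, 0.035,0.035,0.005,0,0,0,0, 0.035,0.035,0.005,0,0,0,0, 0.035,0.035,0.005,0,0,0,0, 0.035,0.035,0.005,0,0,0,0, 0.035,0.035,0,0,0,0,0, 0.035,0.032,0,0,0,0,0, 0,0,0,0,0,0,0, 0,0,0,0,0,0,0]'
python3 - <<'E'
from h import *
p,d,C=snap("wrist");np.savez("w1.npz",p=p,d=d);cv2.imwrite("pics/w1.png",p[:,:,::-1])
X=cloud(C,d);H=hsv(p);h,s,v=H[...,0],H[...,1],H[...,2]
m=((h>20)&(h<34)&(s>150)&(v>60))
k,l,st,ce=cv2.connectedComponentsWithStats(m.astype(np.uint8))
for i in range(1,k):
    if st[i,4]>60:
        q=X[l==i];print(st[i],ce[i].round(1),np.median(q,0).round(1),np.percentile(q[:,2],[5,95]).round(1))
        t=((l==i)&(abs(X[...,2]-134)<5)).astype(np.uint8)
        if t.sum()>60:
            b=cv2.boxPoints(cv2.minAreaRect(cv2.findNonZero(t)));B=plane(C,b,134);print("gripTop",B.round(1).tolist(),B.mean(0).round(1))
m=((abs(X[...,2]-58)<5)&(np.hypot(X[...,0]-503,X[...,1]+278)<60)).astype(np.uint8)
b=cv2.boxPoints(cv2.minAreaRect(cv2.findNonZero(m)));B=plane(C,b,58);print("holder",B.round(1).tolist(),B.mean(0).round(1))
E
```

```text
time: 1.1
tool_pos: [504.0, -278.6, 260.6]
tcp_rot: [-179.9, 0.1, 22.0]
ft_force: [-0.7, -0.6, 0.1]
finger_gap: 85.5
[250 154  27  40 689] [262.4 175.2] [ 507.1 -280.6  134.1] [ 83.4 135.8]
gripTop [[504.4, -268.3, 134.0], [518.3, -282.4, 134.0], [503.9, -296.2, 134.0], [489.7, -281.9, 134.0]] [ 504.1 -282.2  134. ]
[  85  166   60   34 1019] [121.  180.9] [ 452.6 -165.1  123. ] [ 86.6 153.9]
gripTop [[447.2, -144.8, 134.0], [461.8, -148.4, 134.0], [455.8, -177.0, 134.0], [440.8, -173.7, 134.0]] [ 451.4 -161.   134. ]
[ 71 193  39  32 989] [ 89.7 208.1] [ 442.2 -160.1  170.8] [168.4 172.1]
holder [[520.0, -239.7, 58.0], [546.4, -297.3, 58.0], [488.1, -326.2, 58.0], [459.9, -265.2, 58.0]] [ 503.6 -282.1   58. ]
```

View pics/w1.png

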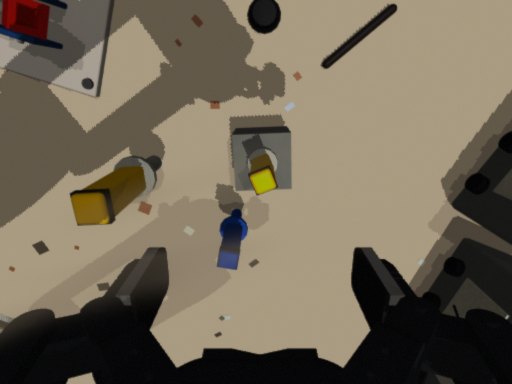

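The wrist view shows the yellow bar's top face at (263,181), turned about 15° from the holder (262,160). The blue bar is at (232,240) and the large yellow one at (115,190). I'll measure the top face exactly by brightness.

Run:
```python
from h import *
z=np.load("w1.npz");p,d=z["p"],z["d"];C=cam("wrist",r.sense());H=hsv(p);h,s,v=H[...,0],H[...,1],H[...,2]
print(v[181,263],v[163,261],p[181,263],p[163,261])
m=((h>20)&(h<34)&(s>150)&(v>(int(v[181,263])+int(v[163,261]))//2)).astype(np.uint8);m[:,:235]=0;m[:,290:]=0;m[:140]=0;m[200:]=0
c=max(cv2.findContours(m,0,2)[0],key=cv2.contourArea)
w=plane(C,c[:,0],134)
b=cv2.boxPoints(cv2.minAreaRect(w[:,:2].astype(np.float32)));print(b.round(1).tolist(),b.mean(0),np.linalg.norm(b[1]-b[0]),np.linalg.norm(b[2]-b[1]),np.degrees(np.arctan2(*(b[1]-b[0])[::-1])))
```

```text
175 79 [168 175   2] [79 61 19]
[[489.3999938964844, -283.29998779296875], [502.70001220703125, -296.79998779296875], [516.0999755859375, -283.6000061035156], [502.79998779296875, -270.1000061035156]] [ 502.76953 -283.46933] 18.881828 18.798964 -45.4234
```

```bash
python3 -m inch '[-0.003,0.03,0.01,0,0,0,0, -0.003,0.03,0.01,0,0,0,0, -0.003,0.03,0.01,0,0,0,0, -0.003,0.03,0.01,0,0,0,0, 0,0.01,0,0,0,0,0, 0,0,0,0,0,0,0, 0,0,0,0,0,0,0]'
cat > c.py <<'E'
from h import *
import sys
n=sys.argv[1];p,d,C=snap("wrist");np.savez(n+".npz",p=p,d=d);cv2.imwrite(f"pics/{n}.png",p[:,:,::-1])
X=cloud(C,d);H=hsv(p);h,s,v=H[...,0],H[...,1],H[...,2]
near=(X[...,0]>450)&(X[...,0]<680)&(X[...,1]>-90)&(X[...,1]<220)
m=((h<6)|(h>174))&(s>150)&(v>40)&near
q=X[m];print("red n",len(q),q.min(0).round(),q.max(0).round())
# orange/yellow board top edge: green/any points z 92..102
t=near&(abs(X[...,2]-97)<4)&(X[...,1]>70);b=X[t]
if len(b)>20:
    l=cv2.fitLine(b[:,:2].astype(np.float32),cv2.DIST_HUBER,0,.01,.01).ravel();print("boardtop",len(b),b.mean(0).round(1),b.min(0).round(),b.max(0).round(),"dir",np.degrees(np.arctan2(l[1],l[0])).round(2))
t=(near&(abs(X[...,2]-12)<5)).astype(np.uint8);t=cv2.morphologyEx(t,3,np.ones((25,25)))
c=max(cv2.findContours(t,0,2)[0],key=cv2.contourArea);w=plane(C,cv2.convexHull(c)[:,0],12)[:,:2].astype(np.float32)
B=cv2.minAreaRect(w);print("plate",B,cv2.boxPoints(B).round(1).tolist())
# mouth face: red planar points with normal along the axis
bl=(h>100)&(h<128)&(s>120)&(v>30)&near;q=X[bl&(abs(X[...,2]-62)<5)];
if len(q): print("cheek tops",len(q),q.mean(0).round(1),cv2.minAreaRect(q[:,:2].astype(np.float32)))
E
python3 c.py c1; python3 -m inch '[0.035,0.045,0,0,0,0,0, 0.035,0.045,0,0,0,0,0, 0,0,0,0,0,0,0, 0,0,0,0,0,0,0]'; python3 c.py c2
```

```text
time: 1.85
tool_pos: [491.1, -151.1, 300.6]
tcp_rot: [180.0, 0.0, 21.8]
ft_force: [0.1, 0.4, -0.1]
finger_gap: 85.2
red n 1438 [538. -58.  67.] [569.   2. 115.]
boardtop 594 [519.5 110.5  97.2] [483. 100.  93.] [555. 117. 101.] dir 4.55
plate ((555.21728515625, 29.11676025390625), (141.8668212890625, 196.1275177001953), 4.578993320465088) [[476.70001220703125, 121.19999694824219], [492.29998779296875, -74.30000305175781], [633.7999877929688, -63.0], [618.0999755859375, 132.5]]
cheek tops 510 [552.7   2.   62.6] ((551.34033203125, 7.188602447509766), (47.27002716064453, 65.87518310546875), 3.7706644535064697)
time: 2.3
tool_pos: [553.1, -71.1, 300.0]
tcp_rot: [-180.0, 0.1, 21.9]
ft_force: [0.4, 0.2, -0.4]
finger_gap: 85.1
red n 1423 [538. -58.  52.] [627.   2. 443.]
boardtop 815 [549.9 112.3  96.9] [482. 103.  93.] [602. 120. 101.] dir 4.42
plate ((546.6868896484375, 61.08073425292969), (129.7675018310547, 259.6629333496094), 4.577347278594971) [[471.6000061035156, 185.3000030517578], [492.3999938964844, -73.5], [621.7000122070312, -63.20000076293945], [601.0, 195.6999969482422]]
cheek tops 431 [556.    4.6  61.9] ((552.0413208007812, 1.1365833282470703), (47.46177673339844, 53.16721725463867), 3.8008086681365967)
```

View pics/c1.png

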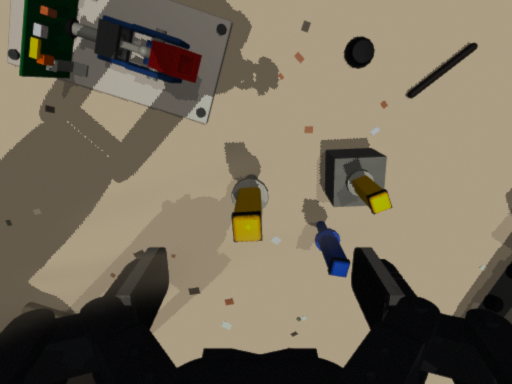

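View pics/c2.png

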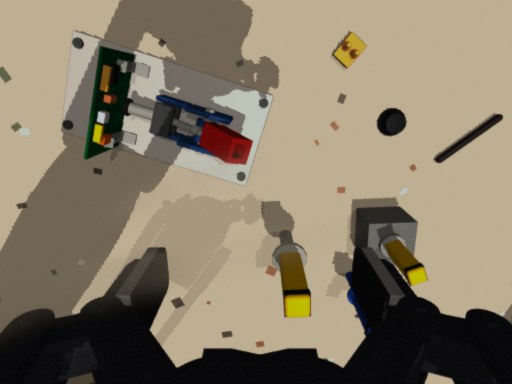

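c2 shows the whole plate, 129.8 × 259.7 mm against 130 × 260 nominal. The red socket is at (227,142) and the board at (110,100). I'll cross-check plate and bar in the other views.

Run:
```python
from h import *
z=np.load("top0.npz");p,d=z["p"],z["d"];C=cam("top");X=cloud(C,d);H=hsv(p)
m=((H[...,1]<60)&(H[...,2]>110)).astype(np.uint8);m[:,:190]=0;m[:,305:]=0;m[:165]=0;m[240:]=0
m=cv2.morphologyEx(m,3,np.ones((15,15)));c=max(cv2.findContours(m,0,2)[0],key=cv2.contourArea)
print("top plate",cv2.minAreaRect(plane(C,c[:,0],12)[:,:2].astype(np.float32)))
s=r.sense()
for n,pos in(("c1",[491.1,-151.1,300.6]),("c2",[553.1,-71.1,300.])):
    z=np.load(n+".npz");p=z["p"];s["tool_pos"]=np.array(pos);C=cam("wrist",s);H=hsv(p);h,S,v=H[...,0],H[...,1],H[...,2]
    m=((h>20)&(h<34)&(S>150)&(v>125)).astype(np.uint8);m[:,:350]=0;m[:150]=0
    c=max(cv2.findContours(m,0,2)[0],key=cv2.contourArea);print(n,cv2.minAreaRect(plane(C,c[:,0],134)[:,:2].astype(np.float32)))
    X=cloud(C,z["d"]);m=((abs(X[...,2]-58)<3)&(np.hypot(X[...,0]-503,X[...,1]+280)<50)).astype(np.uint8)
    c=max(cv2.findContours(m,0,2)[0],key=cv2.contourArea);print(n,"holder",cv2.minAreaRect(plane(C,cv2.convexHull(c)[:,0],58)[:,:2].astype(np.float32)))
```

```text
top plate ((556.458251953125, 63.35589599609375), (331.4884033203125, 214.60848999023438), 88.97752380371094)
c1 ((503.6254577636719, -281.7488708496094), (18.670167922973633, 18.799110412597656), 44.158790588378906)
c1 holder ((503.4053955078125, -281.82342529296875), (65.19889831542969, 65.2226791381836), 24.923429489135742)
c2 ((503.4451599121094, -281.5247802734375), (19.469364166259766, 19.01251983642578), 44.287010192871094)
c2 holder ((504.0553894042969, -281.0289001464844), (64.59288787841797, 65.7843017578125), 24.088703155517578)
```

```bash
python3 -m inch '[-0.010,-0.042,-0.02,0,0,4.5,0, -0.010,-0.042,-0.02,0,0,4.5,0, -0.010,-0.042,-0.02,0,0,4.5,0, -0.010,-0.042,-0.02,0,0,4.5,0, -0.010,-0.042,-0.02,0,0,4.5,0, 0,0,0,0,0,0,0, 0,0,0,0,0,0,0]' 80
```

```text
time: 3.05
tool_pos: [501.0, -282.9, 200.5]
tcp_rot: [-179.9, 0.0, 44.1]
ft_force: [0.4, 0.2, -1.8]
finger_gap: 85.4
```

```bash
python3 -m inch '[0.0022,0.001,-0.03,0,0,0,0, 0,0,-0.03,0,0,0,0, 0,0,-0.03,0,0,0,0, 0,0,-0.03,0,0,0,0, 0,0,-0.002,0,0,0,0, 0,0,0,0,0,0,0, 0,0,0,0,0,0,255, 0,0,0,0,0,0,255, 0,0,0,0,0,0,255, 0,0,0,0,0,0,255]' 80;  python3 -m inch '[0,0,0,0,0,0,255, 0,0,0,0,0,0,255, 0,0,0,0,0,0,255]'
```

```text
time: 4.05
tool_pos: [505.7, -280.2, 80.3]
tcp_rot: [179.9, -0.0, 44.4]
ft_force: [-0.2, -0.8, -0.3]
finger_gap: 28.4
time: 4.35
tool_pos: [505.6, -280.1, 80.1]
tcp_rot: [179.9, -0.0, 44.4]
ft_force: [-1.3, 0.5, 6.1]
finger_gap: 19.2
```

```bash
python3 -m inch '[0,0,0.03,0,0,0,255, 0,0,0.03,0,0,0,255, 0,0,0.03,0,0,0,255, 0,0,0.03,0,0,0,255, 0,0,0.03,0,0,0,255, 0,0,0,0,0,0,255]' 100
python3 -m inch '[0.009,0.029,0,0,0,8.37,255, 0.009,0.029,0,0,0,8.37,255, 0.009,0.029,0,0,0,8.37,255, 0.009,0.029,0,0,0,8.37,255, 0.009,0.029,0,0,0,8.37,255, 0.009,0.028,0,0,0,8.37,255, 0,0,0,0,0,0,255, 0,0,0,0,0,0,255]'
python3 -m inch '[0,0,0,7.99,0.64,0,255, 0,0,0,7.99,0.64,0,255, 0,0,0,7.99,0.64,0,255, 0,0,0,7.99,0.64,0,255, 0,0,0,7.99,0.64,0,255, 0,0,0,0,0,0,255, 0,0,0,0,0,0,255]'
cat > t.py <<'E'
from h import *
import sys
th,a=float(sys.argv[1]),float(sys.argv[2]);off=2.8
e=np.array([np.cos(np.radians(94.58)),np.sin(np.radians(94.58)),0]);Z=np.array([0,0,1.]);P=np.array([551.5,1.3,45])
l=th-.7;u=np.sin(l)*e+np.cos(l)*Z;tx=np.cos(l)*e-np.sin(l)*Z
T=P+(75+a)*u+off*tx;s=r.sense();A=R.from_euler("xyz",s["tcp_rot"],degrees=True)
W=R.from_matrix(np.c_[tx,np.cross(-u,tx),-u])
D=T-s["tool_pos"]
print("target",T.round(1),"delta",D.round(1),"in bore frame x,y,z",(D@tx).round(1),(D@np.cross(Z,e)).round(1),(D@u).round(1),"rotvec",(W*A.inv()).as_rotvec(degrees=True).round(2))
print(s["time"],s["ft_force"].round(1),s["wrist_torque"].round(2),s["finger_gap"],s["joint_pos"].round(1))
E
python3 t.py 0 97
```

```text
time: 4.95
tool_pos: [507.1, -281.2, 234.3]
tcp_rot: [179.6, -0.1, 44.4]
ft_force: [0.8, -0.3, -1.3]
finger_gap: 19.1
time: 5.75
tool_pos: [558.6, -106.2, 227.5]
tcp_rot: [-179.9, -0.0, 94.6]
ft_force: [0.4, -0.7, -2.7]
finger_gap: 18.9
time: 6.45
tool_pos: [558.5, -108.5, 227.3]
tcp_rot: [-179.8, -40.0, 94.2]
ft_force: [0.3, 0.1, -2.0]
finger_gap: 18.4
target [ 560.2 -107.   178.4] delta [  1.7   1.5 -48.9] in bore frame x,y,z -30.5 -1.8 -38.3 rotvec [ 0.09 -0.18  0.21]
6.45 [ 0.3  0.1 -2. ] [-0.55 -0.04 -0.01] 18.442944753622513 [-35.   21.4  78.5  31.  105.9 -37.6]
```

```bash
python3 -m inch '[0.001,0.001,-0.02,0,0,0,255, 0.0007,0.0005,-0.02,0,0,0,255, 0,0,-0.009,0.09,-0.18,0.21,255, 0,0,0,0,0,0,255, 0,0,0,0,0,0,255]'
python3 t.py 0 97
python3 - <<'E'
from h import *
p,d,C=snap("wrist");np.savez("w2.npz",p=p,d=d)
q,d2,_=snap("scene");np.savez("s2.npz",p=q,d=d2)
a=cv2.resize(q[130:230,190:320],(780,600),interpolation=2)
cv2.imwrite("pics/w2.png",np.hstack([cv2.resize(p,(400,300)),cv2.resize(q[130:230,190:320],(390,300),interpolation=2)])[:,:,::-1])
E
```

```text
time: 6.95
tool_pos: [560.8, -104.8, 180.3]
tcp_rot: [179.8, -40.2, 95.0]
ft_force: [-0.0, 0.3, -2.1]
finger_gap: 18.8
target [ 560.2 -107.   178.4] delta [-0.6 -2.3 -2. ] in bore frame x,y,z -3.0 0.8 -0.1 rotvec [-0.07  0.18 -0.27]
6.95 [-0.   0.3 -2.1] [-0.61 -0.05 -0.02] 18.823811256239413 [-34.7  23.8  80.5  30.7 101.9 -40.3]
```

View pics/w2.png

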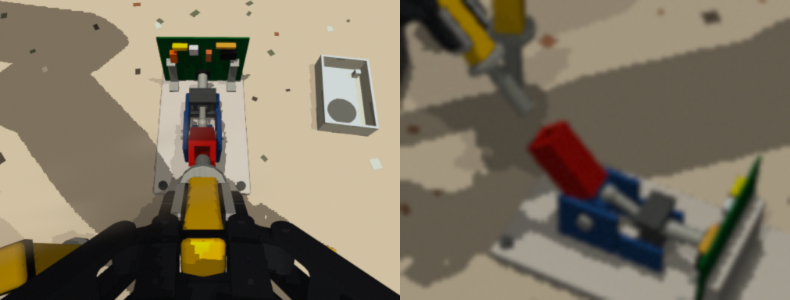

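The bar lines up with the socket laterally, with the socket at about (203,145) just beyond the collar at (203,180). Next I'll measure the bar's offset and tilt in the tool frame from depth.

```bash
cat > b.py <<'E'
from h import *
import sys
z=np.load(sys.argv[1]+".npz");p,d=z["p"],z["d"]
s=dict(tcp_rot=np.zeros(3),tool_pos=np.zeros(3));C=cam("wrist",s);X=cloud(C,d);H=hsv(p);h,S,v=H[...,0],H[...,1],H[...,2]
m=(h>18)&(h<34)&(S>150)&(abs(X[...,1])<14)&(abs(X[...,0])<25)&(X[...,2]>-70)&(X[...,2]<30)
q=X[m];print("yellow",len(q),q.min(0).round(1),q.max(0).round(1))
f=q[(q[:,2]>-45)&(q[:,2]<10)];g=np.polyfit(f[:,2],f[:,0],1);print("front face x=",g.round(3),"tilt deg",np.degrees(np.arctan(g[0])).round(2),"x at z=-19:",np.polyval(g,-19).round(2),"y mid",(f[:,1].min()+f[:,1].max())/2)
for zz in range(-60,25,10):
    k=q[abs(q[:,2]-zz)<5]
    if len(k)>5:print(zz,len(k),np.median(k[:,0]).round(2),np.percentile(k[:,1],[3,97]).round(1))
c=(abs(X[...,1])<20)&(abs(X[...,0])<25)&(S<70)&(X[...,2]>12)&(X[...,2]<30);q=X[c]
if len(q):print("collar",len(q),np.percentile(q,[2,50,98],axis=0).round(1).tolist())
E
python3 b.py w2; python3 t.py 0 97
```

```text
yellow 5626 [-12.9 -10.6 -56.8] [ 8.8 11.4 12.6]
front face x= [1.000e-03 7.111e+00] tilt deg 0.04 x at z=-19: 7.1 y mid 0.35972257114411477
-60 959 -1.47 [-7.2  8. ]
-50 1824 2.6 [-9. 10.]
-40 792 7.14 [-8.7  9.5]
-30 618 7.16 [-8.7  9.6]
-20 504 7.19 [-8.4  9.3]
-10 401 7.22 [-8.2  9.2]
0 331 7.16 [-8.5  9.3]
10 197 7.16 [-8.7  9. ]
collar 818 [[1.9, -14.6, 13.9], [8.9, 0.1, 15.1], [14.0, 14.9, 19.6]]
target [ 560.2 -107.   178.4] delta [-1.1 -1.7 -2.8] in bore frame x,y,z -3.0 1.3 -1.1 rotvec [-0.02  0.26 -0.25]
7.05 [ 0.5  0.4 -2. ] [-0.56  0.01 -0.03] 19.07728873909206 [-34.7  23.8  80.5  30.7 101.9 -40.3]
```

```bash
python3 -m inch '[-0.0009,-0.002,-0.0024,0,0.2,-0.25,255, -0.0005,0.0064,-0.0076,0,0,0,255, -0.0005,0.0064,-0.0076,0,0,0,255, 0,0,0,0,0,0,255, 0,0,0,0,0,0,255]'
python3 t.py 0 77; python3 t.py 0 77|head -1
```

```text
time: 7.55
tool_pos: [558.6, -94.0, 162.2]
tcp_rot: [-179.9, -40.2, 94.5]
ft_force: [0.5, -0.1, -1.6]
finger_gap: 19.2
target [559.1 -94.2 163.1] delta [ 0.6 -0.2  0.9] in bore frame x,y,z 0.4 -0.5 0.8 rotvec [-0.1  -0.07  0.  ]
7.55 [ 0.5 -0.1 -1.6] [-0.62  0.   -0.02] 19.156621666286384 [-34.1  23.8  82.5  30.8  99.9 -40.4]
target [559.1 -94.2 163.1] delta [ 0.6 -0.2  0.9] in bore frame x,y,z 0.4 -0.5 0.8 rotvec [-0.1  -0.07  0.  ]
```

Aligned. Entering the bore slowly.

```bash
python3 -m inch '[0,0.0032,-0.0034,0,0,0,255, -0.0003,0.0032,-0.0038,0,0,0,255, -0.0003,0.0032,-0.0038,0,0,0,255, 0,0,0,0,0,0,255, 0,0,0,0,0,0,255]'
python3 t.py 0 62
```

```text
time: 8.05
tool_pos: [558.2, -84.8, 151.5]
tcp_rot: [-180.0, -40.2, 94.5]
ft_force: [0.0, -0.5, -2.5]
finger_gap: 18.7
target [558.4 -84.5 151.6] delta [0.1 0.3 0.1] in bore frame x,y,z 0.2 -0.2 -0.1 rotvec [-0.07 -0.03  0.02]
8.05 [ 0.  -0.5 -2.5] [-0.63 -0.04 -0.02] 18.71389707511921 [-33.4  23.7  83.8  30.9  98.5 -40.5]
```

```bash
python3 -m inch '[-0.0002,0.0035,-0.0038,0,0,0,255, -0.0003,0.0032,-0.0038,0,0,0,255, -0.0003,0.0032,-0.0038,0,0,0,255, -0.0003,0.0032,-0.0038,0,0,0,255,  0,0,0,0,0,0,255, 0,0,0,0,0,0,255]'
python3 t.py 0 42
```

```text
time: 8.65
tool_pos: [557.2, -71.7, 136.3]
tcp_rot: [-180.0, -40.2, 94.5]
ft_force: [0.6, -0.4, -2.5]
finger_gap: 19.3
target [557.3 -71.7 136.3] delta [ 0.2  0.  -0.1] in bore frame x,y,z -0.0 -0.2 -0.0 rotvec [-0.07 -0.02  0.02]
8.65 [ 0.6 -0.4 -2.5] [-0.57 -0.05  0.03] 19.263482134686306 [-32.5  23.7  85.6  31.2  96.6 -40.7]
```

```bash
python3 -m inch '[-0.0002,0.0032,-0.0038,0,0,0,255, -0.0003,0.0032,-0.0038,0,0,0,255, -0.0003,0.0032,-0.0038,0,0,0,255,  0,0,0,0,0,0,255, 0,0,0,0,0,0,255]'
python3 t.py 0 27;python3 -m inch '[-0.0001,0.0013,-0.0015,0,0,0,255, -0.0001,0.0013,-0.0015,0,0,0,255, 0,0,0,0,0,0,255, 0,0,0,0,0,0,255]'
python3 t.py 0 23
```

```text
time: 9.15
tool_pos: [556.3, -62.0, 124.9]
tcp_rot: [-180.0, -40.2, 94.5]
ft_force: [-0.5, -0.0, -3.0]
finger_gap: 18.7
target [556.6 -62.1 124.8] delta [ 0.2 -0.  -0.1] in bore frame x,y,z -0.1 -0.2 -0.1 rotvec [-0.08 -0.03  0.01]
9.15 [-0.5 -0.  -3. ] [-0.63 -0.03  0.02] 18.730773910863686 [-31.8  23.8  86.8  31.4  95.2 -40.8]
time: 9.55
tool_pos: [556.2, -59.7, 122.1]
tcp_rot: [-180.0, -40.2, 94.5]
ft_force: [-0.4, -0.7, -2.1]
finger_gap: 18.7
target [556.4 -59.5 121.8] delta [ 0.1  0.2 -0.3] in bore frame x,y,z -0.1 -0.1 -0.3 rotvec [-0.07 -0.01  0.03]
9.55 [-0.4 -0.7 -2.1] [-0.58 -0.03  0.08] 18.749825024042952 [-31.6  23.8  87.1  31.5  94.8 -40.8]
```

```bash
python3 -m inch '[-0.0001,0.0008,-0.001,0,0,0,255, 0,0,0,0,0,0,255, -0.0001,0.0007,-0.0008,0,0,0,255, 0,0,0,0,0,0,255]'
python3 t.py 0 21; python3 -m inch '[-0.0001,0.0006,-0.0008,0,0,0,255, 0,0,0,0,0,0,255, 0,0,0,0,0,0,255]';python3 t.py 0 20
```

```text
time: 9.95
tool_pos: [556.2, -58.7, 120.9]
tcp_rot: [180.0, -40.1, 94.6]
ft_force: [-2.8, -4.2, 1.4]
finger_gap: 18.2
target [556.3 -58.2 120.2] delta [ 0.   0.5 -0.6] in bore frame x,y,z -0.0 -0.1 -0.8 rotvec [-0.02  0.03  0.03]
9.95 [-2.8 -4.2  1.4] [-0.55  0.27  0.29] 18.210519235098225 [-31.6  23.8  87.3  31.5  94.6 -40.9]
time: 10.25
tool_pos: [556.3, -58.7, 120.8]
tcp_rot: [179.9, -40.1, 94.6]
ft_force: [-4.5, -6.4, 7.2]
finger_gap: 19.0
target [556.2 -57.6 119.5] delta [-0.1  1.1 -1.4] in bore frame x,y,z -0.0 -0.0 -1.8 rotvec [0.01 0.06 0.04]
10.25 [-4.5 -6.4  7.2] [-0.4   0.67  0.55] 19.04043201716386 [-31.6  23.7  87.3  31.5  94.5 -40.9]
```

```bash
python3 -m inch '[-0.0001,0.0008,-0.001,0,0,0,255, 0,0,0,0,0,0,255, 0,0,0,0,0,0,255]';python3 t.py 0 21.8
python3 - <<'E'
from h import *
p,d,C=snap("wrist");np.savez("w3.npz",p=p,d=d);q,_,_=snap("scene")
cv2.imwrite("pics/w3.png",np.hstack([cv2.resize(p[100:292,128:384],(400,300),interpolation=2),cv2.resize(q[130:230,190:320],(390,300),interpolation=2)])[:,:,::-1])
E
python3 b.py w3
```

```text
time: 10.55
tool_pos: [556.3, -58.7, 120.8]
tcp_rot: [179.9, -40.0, 94.6]
ft_force: [-6.8, -10.5, 13.8]
finger_gap: 19.0
target [556.3 -58.7 120.8] delta [-0.  -0.1  0.1] in bore frame x,y,z -0.0 0.0 0.1 rotvec [0.05 0.11 0.04]
10.55 [ -6.8 -10.5  13.8] [-0.25  1.19  0.92] 18.95496159385389 [-31.6  23.7  87.4  31.5  94.5 -40.9]
yellow 5621 [-12.2  -9.9 -56.9] [ 8.8 11.4 13.3]
front face x= [2.000e-03 7.138e+00] tilt deg 0.12 x at z=-19: 7.1 y mid 0.39928838224135
-60 1063 -1.63 [-7.2  7.9]
-50 1723 2.94 [-9. 10.]
-40 778 7.13 [-8.7  9.4]
-30 624 7.15 [-8.6  9.6]
-20 497 7.12 [-8.4  9.3]
-10 405 7.2 [-8.2  9.2]
0 339 7.2 [-8.4  9.1]
10 192 7.14 [-8.7  9. ]
collar 795 [[2.0, -14.6, 13.8], [8.9, 0.1, 15.0], [14.0, 14.9, 19.0]]
```

View pics/w3.png

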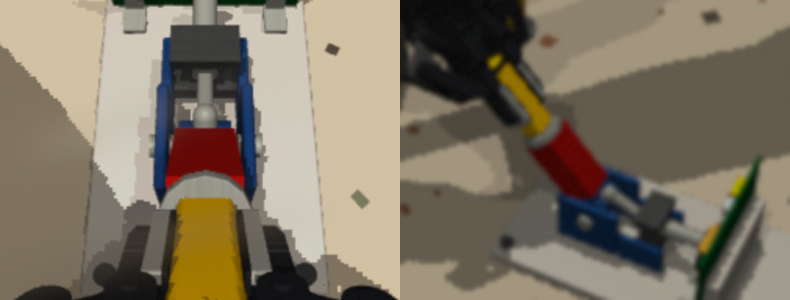

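```bash
cat > arc.py <<'E'
from h import *
e=np.array([np.cos(np.radians(94.58)),np.sin(np.radians(94.58)),0]);Z=np.array([0,0,1.])
def T(th):
    l=th-.7;u=np.sin(l)*e+np.cos(l)*Z;tx=np.cos(l)*e-np.sin(l)*Z;return 96.9*u+2.8*tx
g=np.radians(4.2)*np.arange(16)
for a,b in zip(g[:-1],g[1:]):print(round(b,3),(T(b)-T(a)).round(1))
print(4.2*np.cross(Z,e))
E
python3 arc.py
```

```text
0.073 [-0.5  5.7  4.2]
0.147 [-0.5  6.   3.8]
0.22 [-0.5  6.3  3.3]
0.293 [-0.5  6.5  2.9]
0.367 [-0.5  6.7  2.4]
0.44 [-0.5  6.8  1.9]
0.513 [-0.6  6.9  1.4]
0.586 [-0.6  7.   0.9]
0.66 [-0.6  7.1  0.3]
0.733 [-0.6  7.1 -0.2]
0.806 [-0.6  7.  -0.7]
0.88 [-0.6  7.  -1.2]
0.953 [-0.6  6.9 -1.7]
1.026 [-0.5  6.7 -2.2]
1.1 [-0.5  6.5 -2.7]
[-4.18658861 -0.33537411  0.        ]
```

```bash
python3 -m inch '[-0.0005,0.0057,0.0042,-4.19,-0.34,0,255, -0.0005,0.006,0.0038,-4.19,-0.34,0,255, -0.0005,0.0063,0.0033,-4.19,-0.34,0,255, 0,0,0,0,0,0,255, 0,0,0,0,0,0,255]' 120; python3 t.py 0.22 21.9
```

```text
time: 11.15
tool_pos: [555.5, -41.1, 132.4]
tcp_rot: [179.7, -27.2, 94.7]
ft_force: [-4.0, -14.9, 12.6]
finger_gap: 18.6
target [554.9 -40.8 132.2] delta [-0.7  0.3 -0.2] in bore frame x,y,z 0.2 0.6 -0.3 rotvec [0.26 0.25 0.02]
11.15 [ -4.  -14.9  12.6] [-1.49  1.04  0.53] 18.59890850224141 [-24.9  14.2  92.7  23.6  87.4 -33.6]
```

Following well; continuing.

```bash
python3 -m inch '[-0.0008,0.0065,0.0029,-4.19,-0.34,0,255, -0.0005,0.0067,0.0024,-4.19,-0.34,0,255, -0.0005,0.0068,0.0019,-4.19,-0.34,0,255, -0.0006,0.0069,0.0014,-4.19,-0.34,0,255, 0,0,0,0,0,0,255]'; python3 t.py 0.513 21.9;  python3 -m inch '[-0.0006,0.007,0.0009,-4.19,-0.34,0,255, -0.0006,0.0071,0.0003,-4.19,-0.34,0,255, -0.0006,0.0071,-0.0002,-4.19,-0.34,0,255, 0,0,0,0,0,0,255]'; python3 t.py 0.733 21.9
```

```text
time: 11.65
tool_pos: [553.2, -13.4, 141.3]
tcp_rot: [179.7, -10.2, 94.7]
ft_force: [-3.5, -16.6, 10.9]
finger_gap: 18.8
target [552.7 -13.9 140.7] delta [-0.5 -0.5 -0.6] in bore frame x,y,z -0.5 0.5 -0.5 rotvec [ 0.44  0.3  -0.06]
11.65 [ -3.5 -16.6  10.9] [-2.9   0.93  0.18] 18.783199663438385 [-13.2   5.4  97.7  10.   80.  -19.9]
time: 12.05
tool_pos: [551.3, 8.9, 142.0]
tcp_rot: [179.7, 2.2, 94.7]
ft_force: [-1.6, -10.7, 12.0]
finger_gap: 18.9
target [551.    7.3 141.8] delta [-0.3 -1.6 -0.3] in bore frame x,y,z -1.6 0.4 -0.3 rotvec [ 0.33  0.28 -0.09]
12.05 [ -1.6 -10.7  12. ] [-2.27  0.59 -0.13] 18.858503086929776 [-3.   3.1 99.5 -2.2 76.9 -7.1]
```

```bash
python3 -m inch '[-0.0006,0.007,-0.0007,-4.19,-0.34,0,255, -0.0006,0.0069,-0.0012,-4.19,-0.34,0,255, -0.0006,0.0066,-0.0017,-4.19,-0.34,0,255, 0,0,0,0,0,0,255]'; python3 t.py 0.953 21.9;  python3 -m inch '[-0.0005,0.0062,-0.0022,-4.19,-0.34,0,255, -0.0003,0.003,-0.0013,-2.09,-0.17,0,255, 0,0,0,0,0,0,255,0,0,0,0,0,0,255]'; python3 t.py 1.06 21.9
```

```text
time: 12.45
tool_pos: [549.3, 30.9, 137.6]
tcp_rot: [179.8, 14.7, 94.7]
ft_force: [-1.5, -4.3, 8.9]
finger_gap: 18.8
target [549.3  28.2 138.1] delta [ 0.  -2.8  0.5] in bore frame x,y,z -2.8 0.2 -0.2 rotvec [ 0.2   0.24 -0.15]
12.45 [-1.5 -4.3  8.9] [-1.84  0.05 -0.08] 18.760708831164433 [  7.5   4.7  99.5 -15.1  76.8   6.4]
time: 12.85
tool_pos: [548.6, 40.1, 134.2]
tcp_rot: [179.8, 20.8, 94.6]
ft_force: [-1.4, 2.3, 8.6]
finger_gap: 18.4
target [548.6  37.9 134.7] delta [-0.1 -2.1  0.5] in bore frame x,y,z -2.2 0.2 -0.3 rotvec [ 0.14  0.24 -0.09]
12.85 [-1.4  2.3  8.6] [-0.61  0.23 -0.13] 18.397347933687655 [ 12.3   6.9  98.8 -21.1  77.8  12.8]
```

```bash
python3 -m inch '[0,0.0018,-0.0008,-2.2,-0.18,0,255, 0,0,0,0,0,0,255,0,0,0,0,0,0,255]'; python3 t.py 1.1 21.9;python3 -m inch '[0,0.0012,-0.0005,0,0,0,255, 0,0,0,0,0,0,255,0,0,0,0,0,0,255]'; python3 t.py 1.1 21.9
```

```text
time: 13.15
tool_pos: [548.5, 42.1, 133.2]
tcp_rot: [179.7, 22.9, 94.5]
ft_force: [-1.1, 3.5, 8.8]
finger_gap: 18.7
target [548.3  41.5 133.2] delta [-0.3 -0.7 -0. ] in bore frame x,y,z -0.6 0.3 -0.3 rotvec [-0.02  0.24 -0.06]
13.15 [-1.1  3.5  8.8] [ 0.2   0.27 -0.14] 18.660275488300137 [ 13.7   7.8  98.5 -23.2  78.3  14.8]
time: 13.45
tool_pos: [548.5, 42.3, 133.1]
tcp_rot: [179.7, 23.0, 94.5]
ft_force: [-2.5, 0.9, 10.1]
finger_gap: 18.2
target [548.3  41.5 133.2] delta [-0.2 -0.8  0. ] in bore frame x,y,z -0.8 0.3 -0.3 rotvec [ 0.05  0.24 -0.01]
13.45 [-2.5  0.9 10.1] [-0.57  0.41 -0.19] 18.249346215763534 [ 13.8   7.9  98.5 -23.2  78.3  15. ]
```

```bash
python3 -m inch '[0,-0.0009,0.0004,0,0,0,255, -0.0001,0.0016,0.0037,0,0,0,255, -0.0002,0.0023,0.0055,0,0,0,255, 0,0,0,0,0,0,255]'; python3 t.py 1.1 30; python3 -m inch '[-0.0002,0.0031,0.0074,0,0,0,255, -0.0002,0.0031,0.0074,0,0,0,255, 0,0,0,0,0,0,255]'; python3 t.py 1.1 46
```

```text
time: 13.85
tool_pos: [547.4, 45.5, 141.2]
tcp_rot: [179.9, 23.0, 94.6]
ft_force: [0.2, -0.7, -2.6]
finger_gap: 18.4
target [548.   44.6 140.6] delta [ 0.6 -0.9 -0.5] in bore frame x,y,z -0.7 -0.5 -0.9 rotvec [ 0.03  0.11 -0.02]
13.85 [ 0.2 -0.7 -2.6] [ 0.28 -0.03  0.05] 18.379245107271466 [ 14.1   7.5  98.  -23.1  79.3  14.8]
time: 14.15
tool_pos: [547.3, 51.9, 156.8]
tcp_rot: [179.8, 23.0, 94.5]
ft_force: [0.2, -0.2, -1.7]
finger_gap: 18.9
target [547.5  50.8 155.4] delta [ 0.2 -1.1 -1.4] in bore frame x,y,z -0.4 -0.1 -1.7 rotvec [ 0.03  0.16 -0.03]
14.15 [ 0.2 -0.2 -1.7] [ 0.37  0.   -0.01] 18.94813071885923 [ 14.7   6.8  97.  -22.9  81.1  14.7]
```

```bash
python3 -m inch '[-0.0003,0.0037,0.0092,0,0,0,255, -0.0003,0.0037,0.0092,0,0,0,255, -0.0003,0.0039,0.0092,0,0,0,255, -0.0003,0.0039,0.0092,0,0,0,255, -0.0003,0.0039,0.0092,0,0,0,255, -0.0003,0.0039,0.0092,0,0,0,255, 0,0,0.02,0,0,0,255,0,0,0.02,0,0,0,255, 0,0,0,0,0,0,255]'
python3 - <<'E'
from h import *
q,_,_=snap("scene");p,d,C=snap("wrist");np.savez("w4.npz",p=p,d=d)
cv2.imwrite("pics/s4.png",np.hstack([cv2.resize(p,(400,300)),cv2.resize(q[110:230,180:336],(390,300),interpolation=2)])[:,:,::-1])
E
python3 b.py w4 | head -3;python3 t.py 0.7 97
```

```text
time: 15.05
tool_pos: [546.6, 74.8, 254.4]
tcp_rot: [179.6, 22.9, 94.4]
ft_force: [0.8, -0.3, -2.0]
finger_gap: 18.5
yellow 5597 [-13.5  -9.9 -56.1] [ 8.5 11.3 15.1]
front face x= [1.000e-03 6.086e+00] tilt deg 0.09 x at z=-19: 6.06 y mid 0.3570043553970663
-60 138 -2.06 [-6.7  7.2]
target [551.3   4.1 217. ] delta [  6.  -70.4 -33.7] in bore frame x,y,z -70.7 -0.4 -33.7 rotvec [2.288e+01 1.970e+00 1.000e-02]
15.15 [-0.4 -0.3 -2.9] [ 0.35 -0.   -0.05] 18.520203315547427 [ 17.    3.9  90.1 -22.4  91.   13. ]
```

View pics/s4.png

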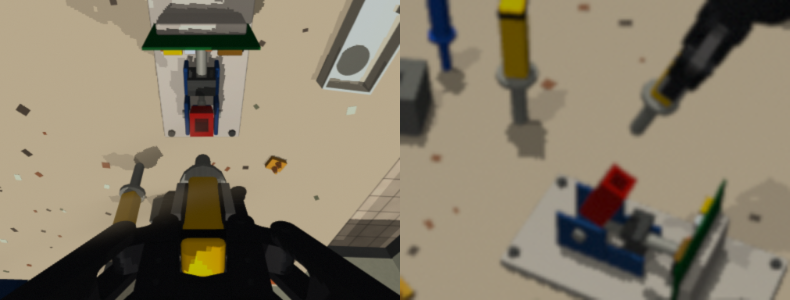

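Left: the socket at (202,122) leans towards the board. Right: the handle is closed and the bar is clear, about 1 mm shifted in the grip. Returning to the holder.

```bash
python3 -m inch '[-0.004,-0.0353,0,7.61,0.63,0,255, -0.004,-0.0353,0,7.61,0.63,0,255, -0.004,-0.0353,0,7.61,0.63,0,255, -0.004,-0.0353,0,0,0,-8.35,255, -0.004,-0.0353,0,0,0,-8.35,255, -0.004,-0.0353,0,0,0,-8.35,255, -0.004,-0.0353,0,0,0,-8.35,255, -0.004,-0.0353,0,0,0,-8.35,255, -0.004,-0.0353,0,0,0,-8.35,255, -0.004,-0.0353,0,0,0,0,255]'; python3 -m inch '[0,0,0,0,0,0,255,0,0,0,0,0,0,255]'
python3 - <<'E'
from h import *
s=r.sense();p,d,C=snap("wrist");np.savez("w5.npz",p=p,d=d)
tx=R.from_euler("xyz",s["tcp_rot"],degrees=True).as_matrix()[:,0]
print("tx",tx.round(3),"delta to holder",(np.array([503.7,-281.5,0])+3.9*tx-s["tool_pos"]).round(1))
E
python3 b.py w5 | grep -v '^-'
```

```text
time: 16.15
tool_pos: [503.9, -279.8, 248.6]
tcp_rot: [-179.9, 0.1, 44.1]
ft_force: [0.9, -0.3, -2.2]
finger_gap: 18.6
time: 16.35
tool_pos: [504.1, -278.9, 248.7]
tcp_rot: [-179.8, 0.1, 44.4]
ft_force: [-0.1, 0.2, -2.3]
finger_gap: 19.4
tx [ 0.715  0.699 -0.002] delta to holder [ 2.400e+00  2.000e-01 -2.487e+02]
yellow 5556 [-12.   -9.5 -56.4] [ 8.3 11.8 15.3]
front face x= [1.000e-03 6.931e+00] tilt deg 0.03 x at z=-19: 6.92 y mid 0.7991753583194274
0 330 6.99 [-8.1  9.4]
10 206 6.94 [-8.3  9.5]
collar 828 [[1.7, -14.3, 14.2], [8.7, 0.5, 15.5], [13.8, 15.2, 20.2]]
```

```bash
python3 -m inch '[0.001,-0.0004,-0.035,0,0,0,255, 0,0,-0.035,0,0,0,255, 0,0,-0.031,0,0,0,255, 0,0,0,0,0,0,255,0,0,0,0,0,0,255]'
cat > hd.py <<'E'
from h import *
s=r.sense();tx=R.from_euler("xyz",s["tcp_rot"],degrees=True).as_matrix()[:,0]
print((np.array([503.7,-281.5,80])+3.1*tx-s["tool_pos"]).round(1),s["ft_force"].round(1),s["tcp_rot"].round(2))
E
python3 hd.py
```

```text
time: 16.9
tool_pos: [505.9, -277.9, 149.5]
tcp_rot: [-179.9, 0.1, 44.6]
ft_force: [1.2, -0.5, -0.8]
finger_gap: 18.2
[ -0.   -1.5 -69.5] [ 1.2 -0.5 -0.8] [-1.7992e+02  9.0000e-02  4.4560e+01]
```

```bash
python3 -m inch '[0,-0.0015,-0.01,0,0,0,255, 0,0,-0.01,0,0,0,255, 0,0,-0.01,0,0,0,255, 0,0,0,0,0,0,255]';python3 hd.py
```

```text
time: 17.3
tool_pos: [505.1, -280.0, 117.7]
tcp_rot: [-179.9, 0.1, 44.5]
ft_force: [-1.4, -0.2, -2.0]
finger_gap: 18.5
[  0.9   0.7 -37.7] [-1.4 -0.2 -2. ] [-1.7986e+02  1.1000e-01  4.4470e+01]
```

Inside the hole without contact; lowering.

```bash
python3 -m inch '[0.0004,0.0003,-0.01,0,0,0,255, 0,0,-0.01,0,0,0,255, 0,0,-0.01,0,0,0,255, 0,0,0,0,0,0,255]';python3 hd.py;python3 -m inch '[0,0,-0.003,0,0,0,255, 0,0,-0.002,0,0,0,255, 0,0,0,0,0,0,255]';python3 hd.py
```

```text
time: 17.7
tool_pos: [505.1, -279.5, 87.1]
tcp_rot: [-179.8, 0.1, 44.5]
ft_force: [0.4, 0.9, -3.2]
finger_gap: 18.3
[ 0.8  0.2 -7.1] [ 0.4  0.9 -3.2] [-1.7981e+02  1.2000e-01  4.4470e+01]
time: 18.0
tool_pos: [506.5, -280.4, 84.6]
tcp_rot: [180.0, 0.1, 44.5]
ft_force: [0.9, 0.2, -2.7]
finger_gap: 18.8
[-0.6  1.1 -4.6] [ 0.9  0.2 -2.7] [1.7998e+02 8.0000e-02 4.4470e+01]
```

```bash
python3 -m inch '[0,0,-0.002,0,0,0,255, 0,0,-0.001,0,0,0,255, 0,0,0,0,0,0,255]';python3 hd.py;python3 -m inch '[0,0,-0.001,0,0,0,255, 0,0,-0.001,0,0,0,255, 0,0,0,0,0,0,255]';python3 hd.py
```

```text
time: 18.3
tool_pos: [506.4, -280.3, 81.5]
tcp_rot: [180.0, 0.1, 44.5]
ft_force: [0.1, 0.6, -2.5]
finger_gap: 18.6
[-0.5  1.  -1.5] [ 0.1  0.6 -2.5] [1.7999e+02 8.0000e-02 4.4480e+01]
time: 18.6
tool_pos: [506.6, -280.5, 80.2]
tcp_rot: [180.0, 0.1, 44.5]
ft_force: [-3.0, 0.9, 3.4]
finger_gap: 18.5
[-0.7  1.1 -0.2] [-3.   0.9  3.4] [1.7996e+02 8.0000e-02 4.4480e+01]
```

```bash
python3 -m inch '[0,0,-0.0005,0,0,0,255, 0,0,0,0,0,0,180, 0,0,0,0,0,0,120, 0,0,0,0,0,0,0, 0,0,0,0,0,0,0, 0,0,0,0,0,0,0, 0,0,0,0,0,0,0]';python3 -m inch '[0,0,0.01,0,0,0,0, 0,0,0.03,0,0,0,0, 0,0,0.04,0,0,0,0, 0,0,0.05,0,0,0,0, 0,0,0.05,0,0,0,0, 0,0,0.0,0,0,0,0,0,0,0.0,0,0,0,0]'
python3 - <<'E'
from h import *
p,d,C=snap("wrist");q,_,_=snap("scene");np.savez("w6.npz",p=p,d=d)
X=cloud(C,d);H=hsv(p);h,S,v=H[...,0],H[...,1],H[...,2]
m=((h>20)&(h<34)&(S>150)&(v>110)&(abs(X[...,2]-134)<8)&(np.hypot(X[...,0]-503,X[...,1]+281)<30)).astype(np.uint8)
c=max(cv2.findContours(m,0,2)[0],key=cv2.contourArea);print("top",cv2.minAreaRect(plane(C,c[:,0],134)[:,:2].astype(np.float32)),np.median(X[m>0],0))
cv2.imwrite("pics/w6.png",np.hstack([cv2.resize(p,(400,300)),cv2.resize(q[90:240,150:345],(390,300),interpolation=2)])[:,:,::-1])
E
```

```text
time: 19.3
tool_pos: [506.5, -280.4, 79.1]
tcp_rot: [180.0, 0.1, 44.5]
ft_force: [0.1, 0.1, 0.5]
finger_gap: 85.3
time: 20.0
tool_pos: [507.5, -281.0, 262.1]
tcp_rot: [179.7, 0.0, 44.5]
ft_force: [-0.1, -0.3, -0.9]
finger_gap: 85.3
top ((505.5137939453125, -282.3288879394531), (18.572200775146484, 18.844749450683594), 44.35867691040039) [ 505.61688238 -282.13036056  134.77104941]
```

View pics/w6.png

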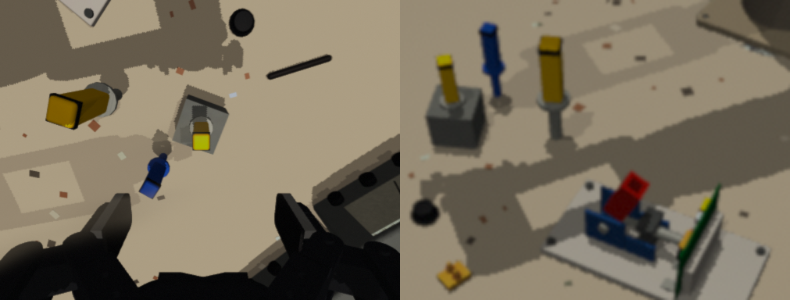

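The bar stands in its holder (201,140 left; 447,75 right), the handle leans to the board (627,195), and nothing else moved. One numeric check of the handle, then hand in.

Run:
```python
from h import *
p,d,C=snap("top");X=cloud(C,d);H=hsv(p);h,S=H[...,0],H[...,1]
m=((h<6)|(h>174))&(S>150)&(H[...,2]>50)&(np.hypot(X[...,0]-550,X[...,1]-15)<60)&(X[...,2]<140)&(X[...,2]>50)
q=X[m];e=np.array([-.0798,.9968]);print(len(q),"along e from pivot",np.percentile((q[:,:2]-[551.5,1.3])@e,[2,98]).round(1),"z",np.percentile(q[:,2],[2,98]).round(1),"expect mouth edges 16..42, z 108..120")
r.hand_in()
```

```text
127 along e from pivot [-3.1 42. ] z [ 70.  120.9] expect mouth edges 16..42, z 108..120
the job is handed in; nothing more can be done
```

The board is clamped: the handle is over its dead point and on its closed stop, and the job is handed in at about 20 s of the 64 s. I took the yellow bar from the holder, pushed it in until the collar stopped on the socket mouth, threw the handle, drew the bar out, stood it back in its holder and let go.

- **Handle:** the socket's outer edge measured 42 mm towards the board from the hinge and 121 mm above the table. The closed stop predicts 42 mm and 120 mm.
- **Bar:** it stands in the holder with its top at 134.8 mm (134 expected). It sits about 2 mm from where it first stood, within the play of the hole.
- **Robot:** the gripper is open and about 130 mm above the bar, with wrist force near zero. The wrist forces I read during the job stayed below about 20 N.
- **Disagreements:** the cameras differed by up to about 3–4 mm on the bar and holder position. The arm's measured stops were up to 3 mm off the commanded ones, so I corrected before each fit. The bar's measured offset in the grip varied by about 1 mm between pictures.
- **Other things:** the ones in view in the last picture looked untouched; I did not measure them.

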